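# Click a test box's step wheel round to its pointer

### The arm

A 7-joint arm with a two-finger parallel gripper is mounted at the origin on a cart in front of the work surface, level with it; the furniture and walls round the work are solid. World frame = base frame: x ahead of the robot, y to its left, z up, the work surface at z = 0. Lengths are in m, angles in rad, forces in N, time in s.
With the tool pointing down it reaches from about 0.35 to 0.9 m from the base axis. Payload 8.1 kg.
Tool frame: the origin (TCP) lies on the centre line of the jaws, within the pads' length; the fingertips stand 19 mm ahead of it and the grasp point (between the pads) is the TCP (arm.tip_reach is the distance from the TCP to the fingertips, in m); z points along the fingers, y is the line along which they close (so a half turn about z gives the same grasp; the last joint's range is limited). The gripper opens to 92 mm and grips with 3 to 60 N. Pads are 19 mm wide; open, the fingers measure 130 mm over their backs; the gripper's body (75 mm by 190 mm) begins 47 mm behind the grasp point.
Start: joints at [1.229, 0.434, 0.025, 1.573, -0.012, 1.134, -0.075], TCP at [0.148, -0.607, 0.246] pointing down, gripper open.
Joint ranges: [-2.62, 2.62], [-0.44, 2.09], [-1.27, 1.32], [0.08, 2.57], [-1.32, 4.46], [0.12, 2], [-2.74, 2.74]. Speed limits (rad/s): [2.22, 2.22, 3.01, 3.01, 3.14, 3.14, 3.14].

### API

Orientations are given as a rotation vector (axis times angle).
In Python, from cell import arm gives the robot as it stands.
- The arm moves only by the tool arm_command, never from a script. Its argument "targets" is a list that holds one entry, the list of rows, each a list of 6 numbers: the shift along the tool's x, y, z in m, then the turn, a rotation vector about the tool's x, y, z in rad. A call has 1 to 10 rows; each row shifts and turns the commanded pose from where the row before left it, along the tool's axes as they then stand; what a row does not reach is not made up. A row lasts 1/8 s, in which the tool goes at most 62.5 mm and 10.7 degrees, less where a joint would pass 70% of its speed; a pose out of reach is approached as far as the arm can. A call with a gripper value outside its range is refused whole. "jaw" is the finger opening in m, from 0 to 0.0918, set as the call begins (left out, the last holds). The fingers move at their own pace and stop on an object; "newtons" is the grip in N (left out, the last holds). Time passes only in rows, so rows that do not move let the fingers close. It gives the time, the measured TCP pose, the force, the opening and the grip force at its end, in the units of the state.
- arm.observe(): the state, without advancing time (a new reading comes with each control period).
- arm.get_image(name): name is "side" or "top" or "wrist"; returns a dict with "pixels" (480x640x3 uint8, red, green, blue), "z_map" (480x640 float32, m along the optical axis (not along the pixel's ray), 0 where there is no reading), "fx", "fy", "cx", "cy" (pixels), "xyz" and "rotation" of the camera in the world; the wrist camera has in their place "T_tool_cam" (4x4, takes a point from camera to tool coordinates, whose origin is the TCP and whose axes are the flange's). Camera axes: x right, y down, z forward; pixel columns grow to the right and rows downward; lengths in m; the calibration is good to about 2 mm. A picture is of the moment at which its call begins: read the wrist's pose just before it.
- arm.sign_off(): hands the job in; it is judged then, once.
The state is a dict: "clock": time; "joints": joint angles; "dq": joint speeds; "joint_efforts": joint torques, N m; "position": TCP position; "ee_rot": TCP orientation; "force": force on the tool from outside, world axes, zero at the start; "ft_torque": the same for the moment, N m; "width": opening from 0.0 (shut) to 1.0 (fully open); "gripper_force": force on a finger pad.
Only numpy, scipy, OpenCV 4.12 (cv2) and the standard library are available. Lean on these libraries where they do the work, as an engineer would, in place of code of your own. Each camera call takes 0.05 s, during which the arm holds its last target. There are 200 camera calls.

### The job

The black step wheel on top of the grey driver test box must be set: with a fingertip, push or flick its teeth counter-clockwise (seen from above), click by click, until the tooth that carries the metal stud has clicked into place at the white pointer on the box, and do not take it past the pointer. Only touch the wheel, lightly: do not pinch it, do not lift or shove the box, leave the things lying round it alone, and finish clear of everything.

Things in the scene. Friction and masses are not known exactly. Their poses are not given: they have to be found in the camera images.
- test_box: Grey metal box, 180 x 130 x 48 mm (x, y, z), 2.5 kg, standing loose on rubber feet; origin at the centre of its underside, z up; its x axis points from the side with the white pointer to the side with two low terminals (9 mm high). The step wheel lies flat above the middle of its top, with 12 mm of free air between box top and wheel.
- wheel_center (a point): Centre of the wheel, on its upright axle, half-way up its thickness, 68 mm above the table. The wheel is a black disc of radius 30 mm with six straight teeth, 60 degrees apart, 9 mm wide, reaching out to radius 54 mm; disc and teeth lie 60 to 76 mm above the table. The gaps between teeth are open from above and outside.
- step_wheel (a joint): Turn of the wheel in rad, growing counter-clockwise from above; 0 with the studded tooth at the pointer. A detent holds it within 0.08 of multiples of 1.047 (one click). Starts one to three clicks before 0 (-1.05, -2.09 or -3.14). Pushed past half a click it snaps on to the next and stays, else it falls back; 3 to 4 N at a tooth moves it; it does not spin on. End stops at -4.5 and +1.4.
- stud (a point): Top centre of the metal stud, 12 mm in diameter and 9 mm tall, on top of one tooth, 47 mm from the axle; its top is about 85 mm above the table. Turns with the wheel.
- pointer (a point): Tip of the white arrow, 4 mm high, on the box top, 58 mm from the axle on the box's -x side; it aims at the axle. When the wheel is at rest in any click, one tooth faces the pointer: teeth lie at 0, 60, 120, ... degrees and gap centres at 30, 90, 150, ... degrees from the box's x axis.
- led_driver: Bystander: white potted LED driver, body about 40 x 95 x 26 mm with short wires at its ends, lying on the table beside the box; origin at the centre of its underside.
- tape_roll: Bystander: black roll of tape, 64 mm across and 19 mm high, flat on the table; origin at the centre of its underside.
- heat_sink: Bystander: finned aluminium heat sink, 50 x 60 x 28 mm, on the table; origin at the centre of its underside.

How it is judged:
By the outcome, as a careful person would: the job done as asked, in the order asked, and still so for the second after the job is handed in, with the robot touching nothing.
It also fails if it takes over 48 s, if anything falls off the work surface, if the arm or the gripper's body presses on something with over 40 N, if the wrist force passes 120 N, or if a joint passes its speed limit or range.

## Working session

There is one attempt and no reset: what is moved stays moved. The work goes in short steps, Python scripts to look and compute and a tool call to move; the robot and the scene stay as the last step left them, time stands still between calls to the robot, and variables do not carry over. Pictures are saved under pics/ and viewed, at most 10 in all, crops included, and the job is handed in when it is done.

Besides the shell and the picture viewer there is one more tool, called after "Call:" by a JSON object that holds its "method" and its "body", one argument or row to a line. arm_command: Moves the arm, as the interface text tells. Its arguments: {"type":"object","properties":{"targets":{"type":"array","items":{"type":"array","items":{"type":"array","items":{"type":"number"}}}},"jaw":{"type":"number"},"newtons":{"type":"number"}},"required":["targets"]}

```bash
mkdir -p pics
python3 - <<'E'
from cell import arm
import cv2,numpy as np
s=arm.observe();print({k:np.round(s[k],3) for k in('clock','position','ee_rot','force','width')}, arm.tip_reach)
for n in('top','side'):
    im=arm.get_image(n);np.savez(f'{n}.npz',**im)
    cv2.imwrite(f'pics/{n}1.png',im['pixels'][:,:,::-1]);print(n,im['fx'],im['fy'],im['cx'],im['cy'],np.round(im['xyz'],3),np.round(im['rotation'],3))
E
```

```text
{'clock': np.float64(0.0), 'position': array([ 0.148, -0.607,  0.245]), 'ee_rot': array([-3.118e+00, -3.740e-01,  1.000e-03]), 'force': array([ 0.116,  0.2  , -0.776]), 'width': np.float64(1.003)} 0.019
top 543.3191392078255 543.3191392078255 316.96369751990596 233.1965591627921 [0.491 0.037 1.068] [-2.162  2.2   -0.097]
side 515.3585442182073 515.3585442182073 319.8726110940868 240.07748964789272 [0.604 0.897 0.731] [ 0.063  2.802 -1.417]
```

View pics/top1.png

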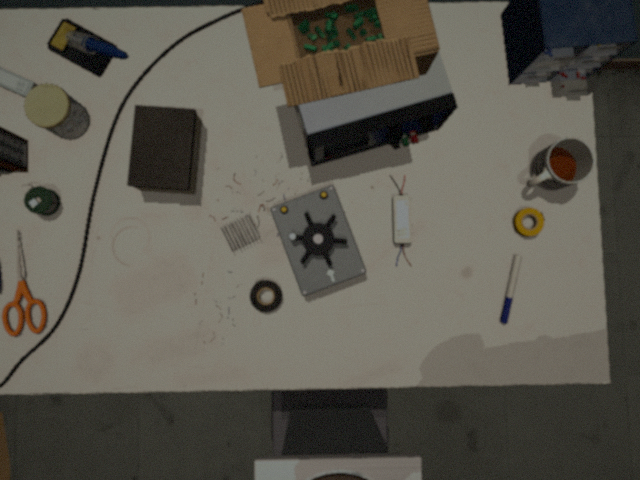

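View pics/side1.png

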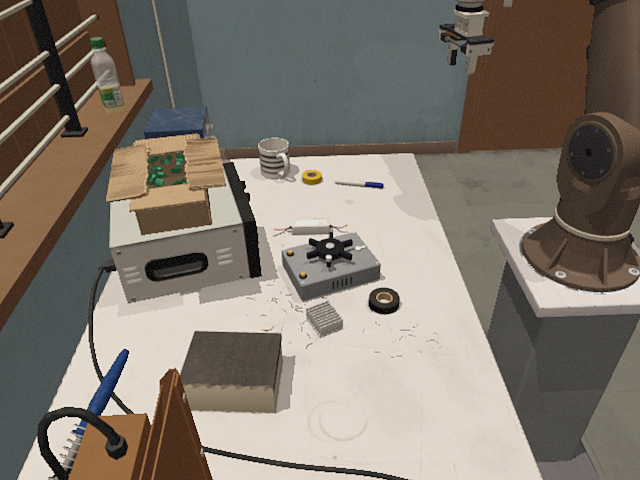

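The top view shows the box, with the wheel hub near (318,239), the stud near (292,237) on the left and the white pointer near (331,272). The stud looks about two clicks before the pointer. The bench instrument stands behind the box, around (380,120). The heat sink is at (240,233), the tape at (266,295) and the LED driver at (401,220).

```bash
cat > h.py <<'E'
import numpy as np,cv2
from scipy.spatial.transform import Rotation as R
def Rm(r):
    r=np.array(r); return r if r.shape==(3,3) else R.from_rotvec(r).as_matrix()
def cast(im,u,v,z):
    d=Rm(im['rotation'])@np.array([(u-im['cx'])/im['fx'],(v-im['cy'])/im['fy'],1]); o=np.array(im['xyz'])
    return o+d*(z-o[2])/d[2]
def blobs(mask,amin):
    n,l,st,c=cv2.connectedComponentsWithStats(mask.astype(np.uint8))
    return [(st[i,4],c[i],l==i) for i in range(1,n) if st[i,4]>=amin]
E
python3 - <<'E'
from h import *
im=dict(np.load('top.npz'));p=im['pixels'].astype(int)
sub=np.zeros((480,640),bool);sub[195:290,275:362]=1
print('bg',p[200:203,300])
dark=(p.max(2)<60)&sub
for a,c,m in blobs(dark,150):
    (x,y),r=cv2.minEnclosingCircle(np.argwhere(m)[:,::-1].astype(np.float32)); print('dark',a,c,(x,y),r,cast(im,x,y,.076), r*(1.068-.076)/543)
br=(p.min(2)>140)&sub
for a,c,m in blobs(br,6): print('bright',a,c,cast(im,*c,.085)[:2],cast(im,*c,.052)[:2])
# terminals
t=(p[:,:,0]-p[:,:,2]>60)&sub
for a,c,m in blobs(t,5): print('term',a,c,cast(im,*c,.057)[:2])
z=im['z_map'];print('z wheel',im['xyz'][2]-z[239,305],'box',im['xyz'][2]-z[285,310])
big=cv2.resize(im['pixels'][190:300,225:365,::-1],None,fx=5,fy=5,interpolation=cv2.INTER_CUBIC);cv2.imwrite('pics/crop1.png',big)
E
```

```text
bg [[86 84 80]
 [93 92 89]
 [92 89 85]]
dark 1351 [318.97409326 240.4219097 ] (318.0, 239.72727966308594) 30.21269989013672 [0.56219699 0.02964481 0.076     ] 0.05519520863907114
term 8 [323.    195.375] [0.64689486 0.01860083]
term 18 [283.5 209. ] [0.62239971 0.09308472]
z wheel 0.07300038919184737 box 0.05116518125269942
```

View pics/crop1.png

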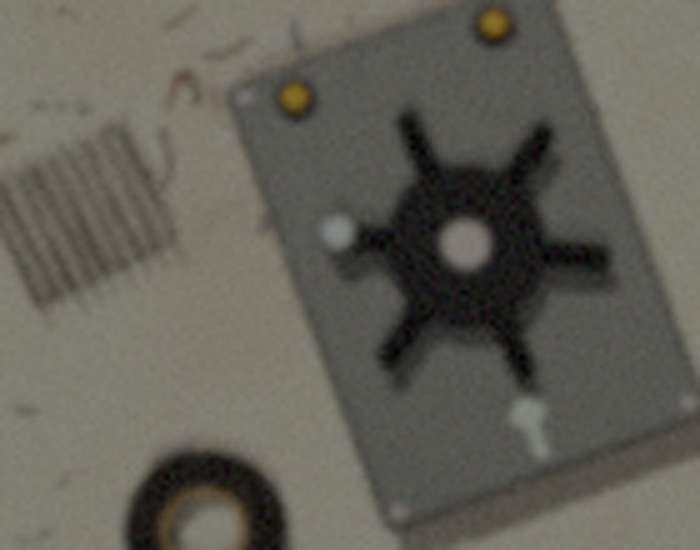

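The crop shows the stud at full-image (292.6,236.4), the hub at (318.2,238.8) and the pointer tip near (330.6,270). The tooth at the pointer has no stud, and the stud is two teeth before it. I'll push with closed fingers, long side radial, starting in the gap just clockwise of the pointer tooth.

```bash
cat >> h.py <<'E'
def plan(poses,cur):
    """poses: list of (x,y,z,yaw of tool y deg); prints rounded tool rows for a tool pointing down"""
    P=np.array(cur[0]);M=R.from_rotvec(cur[1]);rows=[]
    for x,y,z,a in poses:
        a=np.radians(a);Y=np.array([np.cos(a),np.sin(a),0]);Z=np.array([0,0,-1.]);T=R.from_matrix(np.c_[np.cross(Y,Z),Y,Z])
        d=np.round(M.inv().apply(np.array([x,y,z])-P),3);r=np.round((M.inv()*T).as_rotvec(),3)
        rows.append([float(v)+0. for v in [*d,*r]]);P=P+M.apply(d);M=M*R.from_rotvec(r)
    for i in range(0,len(rows),10): print(rows[i:i+10])
def line(a,b,n): return [tuple(np.array(a)+(np.array(b)-np.array(a))*k/n) for k in range(1,n+1)]
def yawy(rv): v=R.from_rotvec(rv).as_matrix()[:,1]; return float(np.degrees(np.arctan2(v[1],v[0])))
E
python3 - <<'E'
from h import *
from cell import arm
im=dict(np.load('top.npz'))
c=cast(im,318,239.5,.076)[:2];s=cast(im,292.6,236.4,.085)[:2];p=cast(im,330.6,270,.052)[:2]
f=lambda v:(np.hypot(*v),np.degrees(np.arctan2(v[1],v[0])))
print('c',c,'stud',f(s-c),'pointer',f(p-c))
st=arm.observe();a=yawy(st['ee_rot']);P=st['position'];print(a)
plan(line((*P,a),(.42,-.28,.22,-45),10)+line((.42,-.28,.22,-45),(.50,.04,.20,-11),8),(P,st['ee_rot']))
E
```

```text
c [0.56261394 0.0296373 ] stud (np.float64(0.046404257379539376), np.float64(82.8271372196049)) pointer (np.float64(0.06015835749041923), np.float64(-157.86380676143))
-76.32457757209693
[[0.034, -0.025, 0.003, -0.001, 0.0, -0.055], [0.036, -0.024, 0.002, 0.0, 0.0, -0.054], [0.036, -0.021, 0.003, 0.0, 0.0, -0.055], [0.038, -0.02, 0.002, 0.0, 0.0, -0.055], [0.039, -0.017, 0.003, 0.0, 0.0, -0.054], [0.04, -0.015, 0.002, 0.0, 0.0, -0.055], [0.04, -0.013, 0.003, 0.0, 0.0, -0.055], [0.042, -0.011, 0.002, 0.0, 0.0, -0.054], [0.041, -0.008, 0.003, 0.0, 0.0, -0.055], [0.042, -0.006, 0.002, 0.0, 0.0, -0.055]]
[[0.036, -0.021, 0.003, 0.0, 0.0, -0.074], [0.037, -0.019, 0.002, 0.0, 0.0, -0.074], [0.038, -0.016, 0.003, 0.0, 0.0, -0.074], [0.039, -0.013, 0.002, 0.0, 0.0, -0.074], [0.04, -0.01, 0.003, 0.0, 0.0, -0.075], [0.04, -0.007, 0.002, 0.0, 0.0, -0.074], [0.041, -0.003, 0.003, 0.0, 0.0, -0.074], [0.042, -0.001, 0.002, 0.0, 0.0, -0.074]]
```

Sizes check out: the stud is at 46 mm (47 given), the pointer at 60 mm (58 given), and they are 119° apart. So it needs two clicks. The box yaw is about 21°.

Call:
{"method": "arm_command", "body": {
  "targets": [
    [[0.034,-0.025,0.003,0,0,-0.055],[0.036,-0.024,0.002,0,0,-0.054],[0.036,-0.021,0.003,0,0,-0.055],[0.038,-0.02,0.002,0,0,-0.055],[0.039,-0.017,0.003,0,0,-0.054],[0.04,-0.015,0.002,0,0,-0.055],[0.04,-0.013,0.003,0,0,-0.055],[0.042,-0.011,0.002,0,0,-0.054],[0.041,-0.008,0.003,0,0,-0.055],[0.042,-0.006,0.002,0,0,-0.055]]
  ],
  "jaw": 0,
  "newtons": 5
}}

```text
clock: 1.35
position: [0.4205, -0.2797, 0.2204]
ee_rot: [-2.901, -1.205, 0.001]
force: [1.3, 0.4, -0.5]
width: 0.007
gripper_force: 0.0
```

Call:
{"method": "arm_command", "body": {
  "targets": [
    [[0.036,-0.021,0.003,0,0,-0.074],[0.037,-0.019,0.002,0,0,-0.074],[0.038,-0.016,0.003,0,0,-0.074],[0.039,-0.013,0.002,0,0,-0.074],[0.04,-0.01,0.003,0,0,-0.075],[0.04,-0.007,0.002,0,0,-0.074],[0.041,-0.003,0.003,0,0,-0.074],[0.042,-0.001,0.002,0,0,-0.074],[0,0,0,0,0,0]]
  ]
}}

```text
clock: 2.48
position: [0.5006, 0.0435, 0.2005]
ee_rot: [-2.417, -2.005, -0.002]
force: [0.9, -0.9, -0.4]
width: 0.004
gripper_force: 0.0
```

Run:
```python
from h import *
from cell import arm
s=arm.observe();print({k:np.round(s[k],3) for k in('clock','position','ee_rot','force','width','joints')},yawy(s['ee_rot']))
im=arm.get_image('wrist');np.savez('wrist.npz',pos=s['position'],rot=s['ee_rot'],**im);cv2.imwrite('pics/w1.png',im['pixels'][:,:,::-1]);print(np.round(im['T_tool_cam'],3),im['fx'],im['cx'],im['cy'])
```

```text
{'clock': np.float64(2.475), 'position': array([0.501, 0.043, 0.201]), 'ee_rot': array([-2.417e+00, -2.005e+00, -2.000e-03]), 'force': array([ 0.875, -0.921, -0.405]), 'width': np.float64(0.004), 'joints': array([ 0.225,  0.337, -0.528,  1.893,  0.202,  0.964, -0.58 ])} -10.65367906857247
[[ 0.    -0.966 -0.258  0.07 ]
 [ 1.     0.    -0.     0.001]
 [ 0.    -0.258  0.966 -0.138]
 [ 0.     0.     0.     1.   ]] 405.16472346235406 321.7298266968588 239.6515472733593
```

View pics/w1.png

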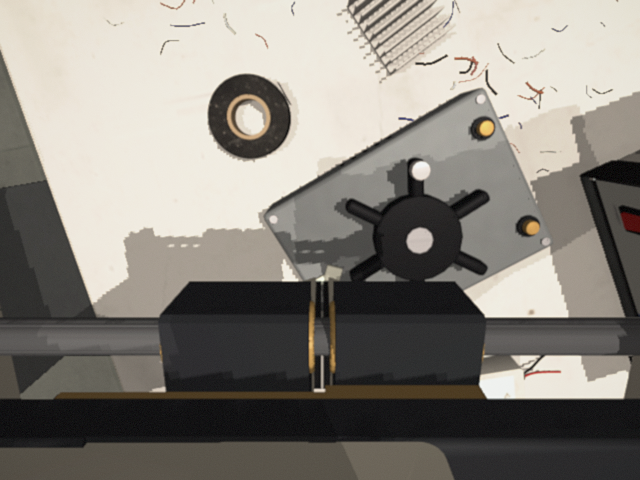

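The wrist view shows the stud at (421,170), the hub at (419,240), the terminals at (485,128) and (529,227), and the pointer at (332,271). It confirms the stud is two teeth before the pointer. I'll take the finger shape from the depth map and use this closer view to refine the wheel's position.

Run:
```python
from h import *
im=dict(np.load('wrist.npz'));z=im['z_map'];v,u=np.mgrid[:480,:640]
C=np.stack([(u-im['cx'])/im['fx']*z,(v-im['cy'])/im['fy']*z,z,np.ones_like(z)],-1)
T=(C@im['T_tool_cam'].T)[...,:3]
for lo in np.arange(-.08,.03,.01):
    k=(z>0)&(T[...,2]>lo)&(T[...,2]<=lo+.01)&(abs(T[...,0])<.06)
    if k.sum()>5: print(round(lo,2),k.sum(),'x',np.round(np.percentile(T[k,0],[1,99]),3),'y',np.round(np.percentile(T[k,1],[1,50,99]),3))
M=R.from_rotvec(im['rot']).as_matrix()
cam=dict(fx=im['fx'],fy=im['fy'],cx=im['cx'],cy=im['cy'],rotation=M@im['T_tool_cam'][:3,:3],xyz=M@im['T_tool_cam'][:3,3]+im['pos'])
f=lambda w:(np.hypot(*w).round(4),np.degrees(np.arctan2(w[1],w[0])).round(1))
W=(T@M.T+im['pos'])
print('z stud,disc,box',W[170,421],W[240,390],W[262,350])
p=im['pixels'].astype(int);sub=np.zeros(z.shape,bool);sub[150:275,340:500]=1
for a,c,m in blobs((p.min(2)>150)&sub,60): print('bright',a,c)
s=cast(cam,421,170,.085)[:2];t1=cast(cam,485,128,.057)[:2];t2=cast(cam,529.5,227,.057)[:2]
# disc: dark edge arc at rows across the hub; disc left/right/top limits
c=cast(cam,417.5,236.5,.076)[:2]
print('c(disc px)',c,'stud',s,f(s-c),'term mid',(t1+t2)/2-c,f((t1+t2)/2-c),'term line',f(t1-t2))
```

```text
-0.08 11632 x [0.022 0.036] y [-0.049 -0.001  0.05 ]
-0.07 34844 x [0.022 0.037] y [-0.064 -0.001  0.064]
-0.06 5521 x [0.007 0.037] y [-0.078 -0.002  0.078]
-0.05 1039 x [0.003 0.027] y [-0.079 -0.077  0.081]
-0.04 33 x [-0.005  0.   ] y [-0.002 -0.002  0.003]
-0.03 427 x [-0.009  0.003] y [-0.002  0.     0.003]
-0.02 61 x [0.01  0.011] y [-0.001  0.     0.003]
-0.01 184 x [0.01  0.012] y [-0.003  0.001  0.005]
-0.0 199 x [0.01  0.012] y [-0.003  0.     0.005]
0.01 208 x [0.01  0.012] y [-0.006  0.001  0.007]
z stud,disc,box [0.5707868  0.07796923 0.08347379] [0.54615173 0.03491532 0.07708094] [0.51763727 0.01448268 0.04665565]
bright 155 [347.30322581 153.92903226]
bright 1027 [397.7526777  158.22103213]
bright 285 [421.10877193 170.01052632]
bright 489 [419.28834356 240.02658487]
c(disc px) [0.56472022 0.03360384] stud [0.57044968 0.07817165] (np.float64(0.0449), np.float64(82.7)) term mid [0.07025313 0.02359744] (np.float64(0.0741), np.float64(18.6)) term line (np.float64(0.0783), np.float64(109.0))
```

Run:
```python
from h import *
from cell import arm
s=arm.observe();im=arm.get_image('side');z=im['z_map'];v,u=np.mgrid[:480,:640]
C=np.stack([(u-im['cx'])/im['fx']*z,(v-im['cy'])/im['fy']*z,z],-1)
W=C@Rm(im['rotation']).T+im['xyz'];T=(W-s['position'])@R.from_rotvec(s['ee_rot']).as_matrix()
for lo in np.arange(-.06,.03,.006):
    k=(z>0)&(T[...,2]>lo)&(T[...,2]<=lo+.006)&(abs(T[...,0])<.04)&(abs(T[...,1])<.1)
    if k.sum()>2: print(round(lo,3),k.sum(),'x',np.round(np.percentile(T[k,0],[1,99]),3),'y',np.round(np.percentile(T[k,1],[1,50,99]),3))
cv2.imwrite('pics/s2.png',cv2.resize(im['pixels'][130:310,240:440,::-1],None,fx=3.3,fy=3.3,interpolation=cv2.INTER_CUBIC))
```

```text
-0.06 152 x [-0.006  0.039] y [-0.085  0.007  0.086]
-0.054 53 x [-0.018  0.039] y [-0.084  0.005  0.087]
-0.048 6 x [0.004 0.036] y [-0.084  0.004  0.077]
-0.042 15 x [0.005 0.014] y [-0.014 -0.002  0.019]
-0.036 53 x [0.003 0.015] y [-0.018  0.004  0.02 ]
-0.03 64 x [-0.004  0.014] y [-0.017  0.002  0.02 ]
-0.024 57 x [0.007 0.015] y [-0.016  0.002  0.02 ]
-0.018 52 x [0.002 0.016] y [-0.017 -0.     0.018]
-0.012 46 x [0.009 0.014] y [-0.016  0.002  0.018]
-0.006 46 x [0.007 0.015] y [-0.015  0.001  0.018]
-0.0 48 x [0.009 0.015] y [-0.015  0.001  0.018]
0.006 33 x [0.008 0.015] y [-0.013  0.002  0.015]
0.012 21 x [0.007 0.013] y [-0.007  0.002  0.01 ]
```

View pics/s2.png

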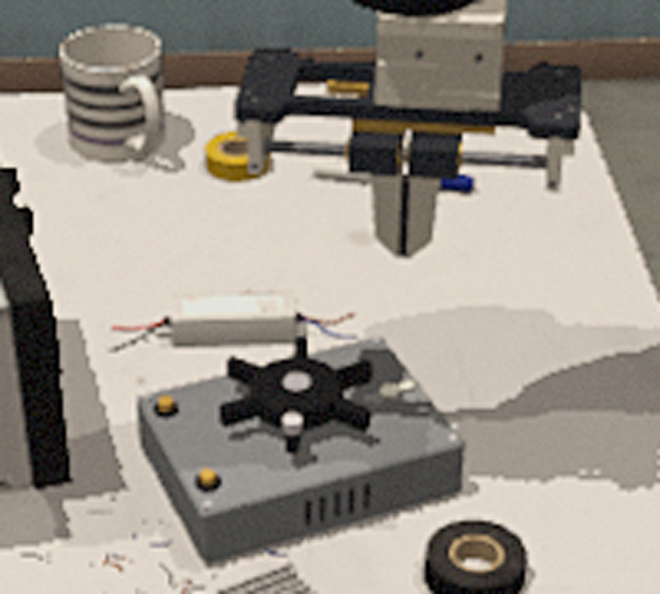

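The fingers, seen from the side, are about ±17 mm across the closing line and taper to ±7 mm over the last 10 mm. I'll put the TCP at radius 56 mm and z 0.078, so the tip sits about 59 mm up, clear of box top and pointer.

Run:
```python
from h import *
from cell import arm
s=arm.observe();P=s['position'];c=np.array([.564,.0315])
def at(g,z): return (*(c+.056*np.array([np.cos(np.radians(g)),np.sin(np.radians(g))])),z,g-180)
a=yawy(s['ee_rot']);A=at(171,.10);B=at(171,.078)
q=line((*P,a),A,4)+line(A,B,4)
plan(q,(P,s['ee_rot']))
M=R.from_matrix(np.c_[np.cross((np.cos(np.radians(-9)),np.sin(np.radians(-9)),0),(0,0,-1)),(np.cos(np.radians(-9)),np.sin(np.radians(-9)),0),(0,0,-1)]).as_rotvec()
plan([at(171+d,.078) for d in range(6,61,6)],(np.array(B[:3]),M))
```

```text
[[0.001, 0.002, 0.025, -0.001, 0.001, -0.009], [0.0, 0.002, 0.025, 0.0, 0.0, -0.008], [0.001, 0.002, 0.025, 0.0, 0.0, -0.009], [0.0, 0.002, 0.025, 0.0, 0.0, -0.009], [0.0, 0.0, 0.006, 0.0, 0.0, 0.0], [0.0, 0.0, 0.005, 0.0, 0.0, 0.0], [0.0, 0.0, 0.006, 0.0, 0.0, 0.0], [0.0, 0.0, 0.005, 0.0, 0.0, 0.0]]
[[-0.006, 0.0, 0.0, 0.0, 0.0, -0.105], [-0.006, 0.001, 0.0, 0.0, 0.0, -0.104], [-0.006, 0.0, 0.0, 0.0, 0.0, -0.105], [-0.005, 0.0, 0.0, 0.0, 0.0, -0.105], [-0.006, 0.001, 0.0, 0.0, 0.0, -0.105], [-0.006, 0.0, 0.0, 0.0, 0.0, -0.104], [-0.006, 0.0, 0.0, 0.0, 0.0, -0.105], [-0.006, 0.0, 0.0, 0.0, 0.0, -0.105], [-0.006, 0.001, 0.0, 0.0, 0.0, -0.104], [-0.006, 0.0, 0.0, 0.0, 0.0, -0.105]]
```

Call:
{"method": "arm_command", "body": {
  "targets": [
    [[0.001,0.002,0.025,0,0,-0.009],[0,0.002,0.025,0,0,-0.008],[0.001,0.002,0.025,0,0,-0.009],[0,0.002,0.025,0,0,-0.009],[0,0,0,0,0,0]]
  ]
}}

```text
clock: 3.2
position: [0.5074, 0.0385, 0.0993]
ee_rot: [-2.39, -2.037, 0.006]
force: [-0.8, 0.2, 0.4]
width: 0.006
gripper_force: 0.0
```

Run:
```python
from h import *
from cell import arm
s=arm.observe();print(np.round(s['position'],4),np.round(s['force'],2))
im=arm.get_image('wrist');cv2.imwrite('pics/w2.png',im['pixels'][:,:,::-1])
```

```text
[0.5074 0.0385 0.0993] [-0.79  0.18  0.35]
```

View pics/w2.png

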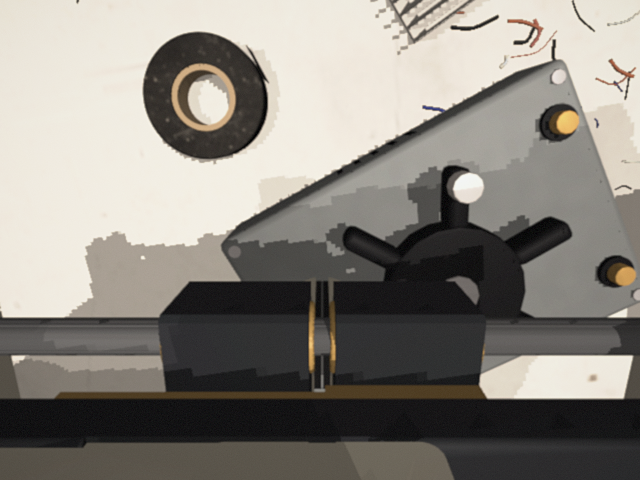

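The view shows the stud tooth at (465,187) and the next tooth at (370,245), untouched. The finger is hidden behind its carriers, just over the gap. I'll go down slowly, watching the force.

Call:
{"method": "arm_command", "body": {
  "targets": [
    [[0,0,0.006,0,0,0],[0,0,0.005,0,0,0],[0,0,0.005,0,0,0],[0,0,0.005,0,0,0],[0,0,0,0,0,0]]
  ]
}}

```text
clock: 3.88
position: [0.5085, 0.0403, 0.0793]
ee_rot: [-2.388, -2.04, 0.001]
force: [0.4, -0.4, -0.7]
width: 0.006
gripper_force: 0.0
```

Call:
{"method": "arm_command", "body": {
  "targets": [
    [[-0.006,0,0,0,0,-0.105],[-0.006,0.001,0,0,0,-0.104],[-0.006,0,0,0,0,-0.105],[-0.005,0,0,0,0,-0.105],[-0.006,0.001,0,0,0,-0.105]]
  ]
}}

```text
clock: 4.5
position: [0.5115, 0.0122, 0.0797]
ee_rot: [-1.773, -2.592, 0.001]
force: [-3.1, 2.3, 1.1]
width: 0.0
gripper_force: 1.5
```

Call:
{"method": "arm_command", "body": {
  "targets": [
    [[-0.006,0,0,0,0,-0.104],[-0.006,0,0,0,0,-0.105],[-0.006,0,0,0,0,-0.105],[-0.006,0.001,0,0,0,-0.104],[0,0,0,0,0,0]]
  ]
}}

```text
clock: 5.12
position: [0.5251, -0.0086, 0.0797]
ee_rot: [-1.205, -2.901, -0.0]
force: [-0.4, 0.6, 0.3]
width: 0.001
gripper_force: 0.0
```

Run:
```python
from h import *
from cell import arm
s=arm.observe();print(np.round(s['position'],4),np.round(s['force'],2),yawy(s['ee_rot']))
d=s['position'][:2]-[.564,.0315];print(np.hypot(*d),np.degrees(np.arctan2(d[1],d[0]))%360)
im=arm.get_image('wrist');cv2.imwrite('pics/w3.png',im['pixels'][:,:,::-1])
```

```text
[ 0.5251 -0.0086  0.0797] [-0.38  0.57  0.3 ] 44.88108301688449
0.05588416302977893 225.83442372542754
```

View pics/w3.png

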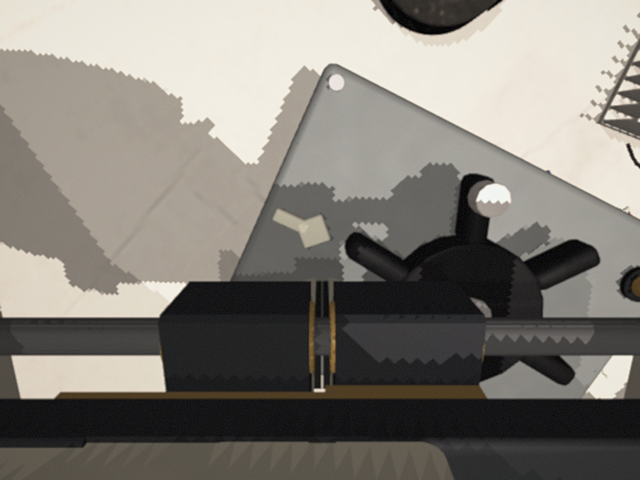

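One click has been made: the pointer is at (315,230), the tooth facing it is at (370,250), and the stud at (490,198) is on the next tooth. The finger is unloaded. One more click of the same kind.

Call:
{"method": "arm_command", "body": {
  "targets": [
    [[-0.006,0,0,0,0,-0.105],[-0.006,0.001,0,0,0,-0.104],[-0.006,0,0,0,0,-0.105],[-0.005,0,0,0,0,-0.105],[-0.006,0.001,0,0,0,-0.105]]
  ]
}}

```text
clock: 5.8
position: [0.5489, -0.0223, 0.0796]
ee_rot: [-0.408, -3.114, 0.002]
force: [-2.7, -1.4, 1.5]
width: 0.007
gripper_force: 1.4
```

Call:
{"method": "arm_command", "body": {
  "targets": [
    [[-0.006,0,0,0,0,-0.104],[-0.006,0,0,0,0,-0.105],[-0.006,0,0,0,0,-0.105],[-0.006,0.001,0,0,0,-0.104],[-0.006,0,0,0,0,-0.105],[0,0,0,0,0,0]]
  ]
}}

```text
clock: 6.55
position: [0.5794, -0.0223, 0.0796]
ee_rot: [0.406, -3.115, -0.001]
force: [0.3, -0.3, -0.1]
width: 0.008
gripper_force: 0.0
```

Run:
```python
from h import *
from cell import arm
s=arm.observe();print(np.round(s['position'],4),np.round(s['force'],2),yawy(s['ee_rot']))
d=s['position'][:2]-[.564,.0315];print(np.hypot(*d),np.degrees(np.arctan2(d[1],d[0]))%360)
im=arm.get_image('wrist');cv2.imwrite('pics/w4.png',im['pixels'][:,:,::-1])
```

```text
[ 0.5794 -0.0223  0.0796] [ 0.28 -0.34 -0.13] 104.8372881574567
0.055939353355869144 285.9470579857425
```

View pics/w4.png

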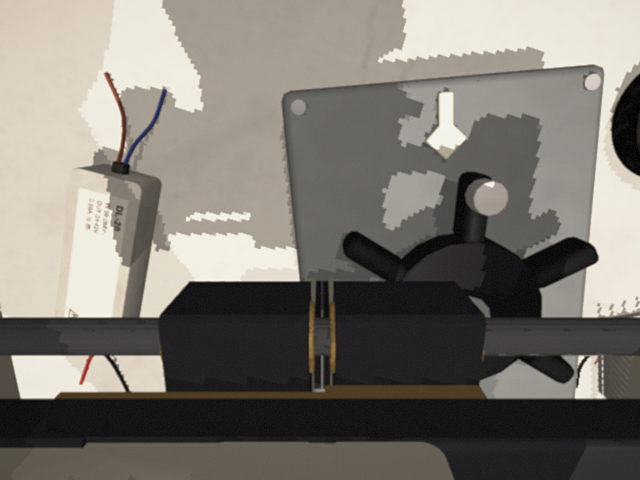

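The studded tooth, at (487,197), now faces the pointer at (446,140), and the finger is unloaded. I'll lift straight up, then move clear.

Call:
{"method": "arm_command", "body": {
  "targets": [
    [[0,0,-0.01,0,0,0],[0,0,-0.015,0,0,0],[0,0,-0.03,0,0,0],[0,0,-0.04,0,0,0],[0,0,-0.04,0,0,0],[0,0,-0.03,0,0,0]]
  ]
}}

```text
clock: 7.35
position: [0.5795, -0.0222, 0.2478]
ee_rot: [-0.408, 3.113, -0.001]
force: [0.4, 0.2, 0.1]
width: 0.002
gripper_force: 0.0
```

Call:
{"method": "arm_command", "body": {
  "targets": [
    [[0.01,-0.04,0,0,0,0],[0.01,-0.04,0,0,0,0],[0.01,-0.04,0,0,0,0],[0.01,-0.04,0,0,0,0],[0.01,-0.04,0,0,0,0],[0,0,0,0,0,0],[0,0,0,0,0,0]]
  ]
}}

```text
clock: 8.22
position: [0.5827, -0.228, 0.2457]
ee_rot: [-0.409, 3.114, 0.001]
force: [0.3, 0.9, 0.5]
width: 0.006
gripper_force: 0.0
```

Run:
```python
from h import *
from cell import arm
s=arm.observe();print(s['clock'],np.round(s['position'],4),np.round(s['force'],2))
im=arm.get_image('top');cv2.imwrite('pics/t2.png',cv2.resize(im['pixels'][180:310,225:425,::-1],None,fx=3.5,fy=3.5,interpolation=cv2.INTER_CUBIC))
```

```text
8.225 [ 0.5827 -0.228   0.2457] [0.33 0.94 0.53]
```

View pics/t2.png

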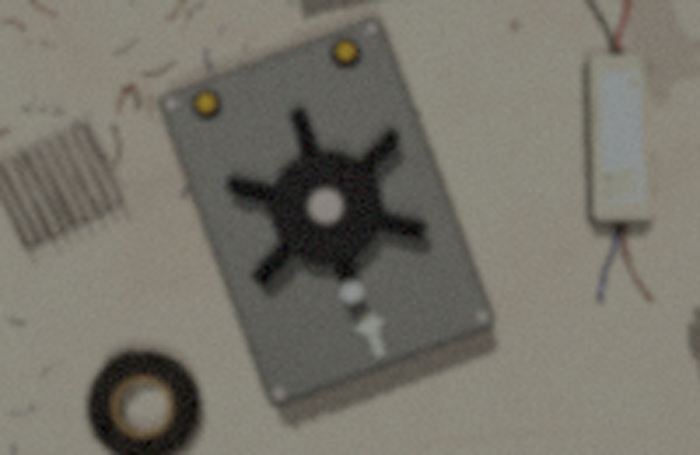

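The top view shows the stud at crop (351,292) just short of the pointer line from the hub (326,206) to the pointer (370,325). The box and bystanders are unmoved. The lag looks like about 4°, so I'll measure it properly.

```bash
cat > m.py <<'E'
from h import *
from cell import arm
def ang(im):
    p=im['pixels'].astype(int);v,u=np.mgrid[195:290,275:362]
    d=p[195:290,275:362].max(2)<45
    W=np.array([cast(im,a,b,.076)[:2] for a,b in zip(u[d],v[d])])
    D=np.array([cast(im,a,b,.076)[:2] for a,b in zip(u.ravel(),v.ravel())])
    c=np.array([.5624,.0297])
    for _ in range(5):
        k=np.hypot(*(W-c).T)<.05; c=W[k].mean(0)
    r=np.hypot(*(W-c).T);t=np.arctan2(*(W-c).T[::-1]);k=(r>.036)&(r<.05)
    wheel=np.degrees(np.angle(np.exp(6j*t[k]).sum()))/6
    sub=np.zeros((480,640),bool);sub[195:290,275:362]=1
    g=[cast(im,*q,.057)[:2] for a,q,m in blobs((p[:,:,0]-p[:,:,2]>45)&sub,5)]
    # box outline: grey on bright table
    w=((p.max(2)<125)).astype(np.uint8);w[:180]=0;w[310:]=0;w[:,:262]=0;w[:,375:]=0
    w=cv2.morphologyEx(w,cv2.MORPH_OPEN,np.ones((5,5)))
    B=max(blobs(w,500),key=lambda b:b[0]);hull=cv2.convexHull(np.argwhere(B[2])[:,::-1].astype(np.float32))
    rc=cv2.minAreaRect(hull);pts=[cast(im,*q,.048)[:2] for q in cv2.boxPoints(rc)]
    e=[(np.hypot(*(pts[i]-pts[i-1])).round(4),np.degrees(np.arctan2(*(pts[i]-pts[i-1])[::-1])).round(1)) for i in(1,2)]
    l=g[1]-g[0] if len(g)>1 else [0,0]
    print('c',c,'wheel phase mod60',wheel,'terminals',len(g),np.degrees(np.arctan2(l[1],l[0])),'box',e)
E
python3 - <<'E'
from m import *
ang(dict(np.load('top.npz')));im=arm.get_image('top');np.savez('top2.npz',**im);ang(im)
p=im['pixels'].astype(int)
# sub-pixel stud and pointer by local brightness centroid
for n,(x,y),z,th in(('stud',(325,263),.085,110),('pointer',(331,276),.052,110)):
    w=np.clip(p[y-5:y+6,x-5:x+6].min(2)-th,0,None);v,u=np.mgrid[y-5:y+6,x-5:x+6]
    print(n,w.sum(),(w*u).sum()/w.sum(),(w*v).sum()/w.sum(),cast(im,(w*u).sum()/w.sum(),(w*v).sum()/w.sum(),z)[:2])
E
```

```text
c [0.56196999 0.02806078] wheel phase mod60 24.367176703489193 terminals 2 107.74040059096113 box [(np.float64(0.1454), np.float64(-67.0)), (np.float64(0.2165), np.float64(-157.6))]
c [0.56403513 0.03013759] wheel phase mod60 15.546560653458725 terminals 2 107.94884096906239 box [(np.float64(0.136), np.float64(-69.4)), (np.float64(0.2005), np.float64(-160.0))]
stud 489 325.05930470347647 263.05930470347647 [0.5190632 0.0177218]
pointer 649 330.9568567026194 274.6625577812018 [0.49820465 0.00647687]
```

The detent has it, but it rests about 4° short of centre, near the edge of the detent's band. There is plenty of time, so I'll nudge it gently toward the middle of the click. That is far from the 30° needed to move it on. I'll go back down the same path.

Call:
{"method": "arm_command", "body": {
  "targets": [
    [[-0.01,0.04,0,0,0,0],[-0.01,0.04,0,0,0,0],[-0.01,0.04,0,0,0,0],[-0.01,0.04,0,0,0,0],[-0.01,0.04,0,0,0,0],[0,0,0.04,0,0,0],[0,0,0.04,0,0,0],[0,0,0.04,0,0,0],[0,0,0.02,0,0,0],[0,0,0,0,0,0]]
  ]
}}

```text
clock: 9.57
position: [0.5788, -0.0221, 0.1043]
ee_rot: [0.411, -3.113, -0.001]
force: [0.0, 0.5, 1.3]
width: 0.004
gripper_force: 0.0
```

Call:
{"method": "arm_command", "body": {
  "targets": [
    [[0,0,0.008,0,0,0],[0,0,0.008,0,0,0],[0,0,0.008,0,0,0],[0,0,0,0,0,0]]
  ]
}}

```text
clock: 10.07
position: [0.579, -0.023, 0.0802]
ee_rot: [0.409, -3.114, 0.0]
force: [0.4, 1.0, -0.3]
width: 0.004
gripper_force: 0.0
```

Call:
{"method": "arm_command", "body": {
  "targets": [
    [[-0.002,0,0,0,0,-0.035],[-0.002,0,0,0,0,-0.035],[-0.002,0,0,0,0,-0.035],[0,0,0,0,0,0]]
  ]
}}

```text
clock: 10.58
position: [0.5853, -0.0209, 0.0807]
ee_rot: [-0.573, 3.089, 0.0]
force: [0.5, 0.2, 0.5]
width: 0.009
gripper_force: 0.0
```

Call:
{"method": "arm_command", "body": {
  "targets": [
    [[-0.002,0,0,0,0,-0.035],[0,0,0,0,0,0]]
  ]
}}

```text
clock: 10.82
position: [0.5871, -0.0202, 0.0807]
ee_rot: [-0.627, 3.078, 0.0]
force: [-0.8, 0.2, 1.0]
width: 0.004
gripper_force: 0.0
```

Call:
{"method": "arm_command", "body": {
  "targets": [
    [[-0.002,0,0,0,0,-0.035],[0,0,0,0,0,0]]
  ]
}}

```text
clock: 11.08
position: [0.5889, -0.0194, 0.0807]
ee_rot: [-0.681, 3.067, 0.0]
force: [0.8, 0.2, 0.8]
width: 0.005
gripper_force: 0.0
```

Run:
```python
from m import *
s=arm.observe();d=s['position'][:2]-[.564,.0315];print(np.round(s['force'],2),np.hypot(*d),np.degrees(np.arctan2(d[1],d[0]))%360)
im=arm.get_image('wrist');cv2.imwrite('pics/w5.png',im['pixels'][:,:,::-1])
```

```text
[0.81 0.24 0.83] 0.056696718077357953 296.1017237754754
```

View pics/w5.png

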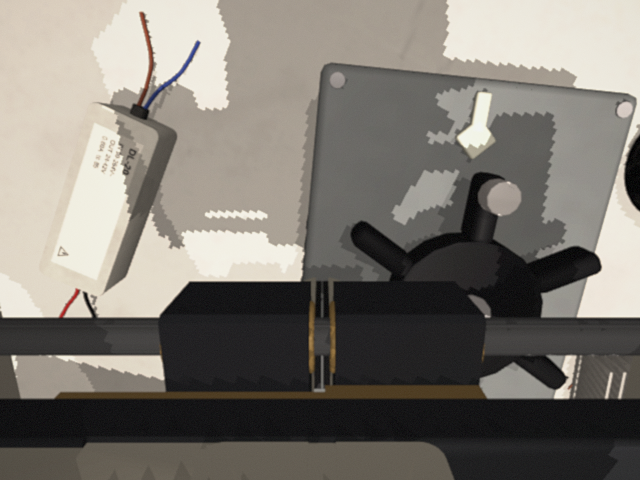

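The wrist view shows the stud at (500,198), the pointer tip at (475,155), and no contact yet. That was the last picture, so from here I'll track the stud numerically.

```bash
cat > w.py <<'E'
from m import *
s=arm.observe();im=arm.get_image('wrist');p=im['pixels'].astype(int)
M=R.from_rotvec(s['ee_rot']).as_matrix()
cam=dict(fx=im['fx'],fy=im['fy'],cx=im['cx'],cy=im['cy'],rotation=M@im['T_tool_cam'][:3,:3],xyz=M@im['T_tool_cam'][:3,3]+s['position'])
d=s['position'][:2]-[.564,.0315];print('F',np.round(s['force'],2),'finger',np.degrees(np.arctan2(d[1],d[0]))%360,np.hypot(*d))
sub=np.zeros((480,640),bool);sub[175:222,470:540]=1
for a,c,m in blobs((p.min(2)>110)&sub,200):
    q=cast(cam,*c,.085)[:2];e=q-[.564,.0315];print('stud px',a,c,'xy',q,'r',np.hypot(*e),'ang',np.degrees(np.arctan2(e[1],e[0]))%360)
E
python3 w.py
```

```text
F [-0.73 -0.42 -0.59] finger 296.0205046446215 0.05670237697468313
stud px 921 [503.40716612 198.18892508] xy [0.52089991 0.01563989] r 0.0459256018246938 ang 200.20276589554038
```

Call:
{"method": "arm_command", "body": {
  "targets": [
    [[-0.002,0,0,0,0,-0.035],[0,0,0,0,0,0]]
  ]
}}

```text
clock: 11.42
position: [0.5907, -0.0186, 0.0807]
ee_rot: [-0.735, 3.054, 0.0]
force: [0.7, 0.5, -0.9]
width: 0.004
gripper_force: 0.0
```

Call:
{"method": "arm_command", "body": {
  "targets": [
    [[-0.002,0,0,0,0,-0.035],[0,0,0,0,0,0]]
  ]
}}

```text
clock: 11.68
position: [0.5925, -0.0177, 0.0807]
ee_rot: [-0.788, 3.041, 0.0]
force: [0.1, -0.2, 0.1]
width: 0.005
gripper_force: 0.1
```

```bash
python3 w.py
```

```text
F [ 0.11 -0.17  0.1 ] finger 300.1234838583829 0.05684761416242757
stud px 914 [504.99890591 197.82713348] xy [0.52192197 0.01286092] r 0.046021473289637224 ang 203.89164252127796
```

The stud has turned 3.7° at negligible force. I'll back off slightly, lift straight up, move clear and measure from above.

Call:
{"method": "arm_command", "body": {
  "targets": [
    [[0.004,0,0,0,0,0.07],[0,0,-0.01,0,0,0],[0,0,-0.015,0,0,0],[0,0,-0.03,0,0,0],[0,0,-0.04,0,0,0],[0,0,-0.04,0,0,0],[0,0,-0.03,0,0,0]]
  ]
}}

```text
clock: 12.6
position: [0.5893, -0.0191, 0.2489]
ee_rot: [-0.682, 3.064, -0.0]
force: [-0.2, -0.6, 0.9]
width: 0.008
gripper_force: 0.0
```

Call:
{"method": "arm_command", "body": {
  "targets": [
    [[0.02,-0.04,0,0,0,0],[0.02,-0.04,0,0,0,0],[0.02,-0.04,0,0,0,0],[0.02,-0.04,0,0,0,0],[0.02,-0.04,0,0,0,0],[0,0,0,0,0,0],[0,0,0,0,0,0]]
  ]
}}

```text
clock: 13.48
position: [0.5829, -0.2424, 0.2466]
ee_rot: [-0.681, 3.066, 0.001]
force: [0.9, 0.6, -0.0]
width: 0.007
gripper_force: 0.0
```

Run:
```python
from m import *
s=arm.observe();print(s['clock'],np.round(s['position'],3),np.round(s['force'],2))
im=arm.get_image('top');ang(im);p=im['pixels'].astype(int)
x,y=325,263
w=np.clip(p[y-6:y+7,x-7:x+8].min(2)-110,0,None);v,u=np.mgrid[y-6:y+7,x-7:x+8]
n,l,st,c=cv2.connectedComponentsWithStats((p[250:285,312:345].min(2)>110).astype(np.uint8))
print([(st[i,4],c[i]+[312,250]) for i in range(1,n)])
```

```text
13.475 [ 0.583 -0.242  0.247] [ 0.94  0.64 -0.  ]
c [0.56377668 0.03016582] wheel phase mod60 21.727480758852504 terminals 2 107.94884096906239 box [(np.float64(0.1367), np.float64(-70.3)), (np.float64(0.1998), np.float64(-160.9))]
[(np.int32(27), array([327.81481481, 261.96296296])), (np.int32(45), array([331.        , 274.86666667]))]
```

The wheel is now within about 2° of the pointer. The box is unmoved and the arm is clear, so I'm handing in.

```bash
python3 -c "
from cell import arm
print(arm.sign_off())"
```

```text
the job is handed in; nothing more can be done
None
```

The step wheel was pushed two clicks counter-clockwise and the studded tooth now sits in its click at the white pointer, measured about 2° (0.03 rad) past centre after a gentle centring nudge and within the 0.08 rad detent band; the box and bystanders show no movement, the arm is clear, and the job was handed in at about 13.5 s.

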